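# Zero the cassette length gauge and hold its arm at the set mark

### The arm

A 6-joint arm with a two-finger parallel gripper is mounted at the origin on the work surface. World frame = base frame: x ahead of the robot, y to its left, z up, the work surface at z = 0. Lengths are in mm, angles in rad, forces in N, time in s.
With the tool pointing down it reaches from about 325 to 750 mm from the base axis. Payload 7.6 kg.
Tool frame: the origin (TCP) lies between the finger pads; the fingertips stand 17 mm ahead of it and the grasp point (between the pads) lies 2 mm behind it (ctrl.tip_reach is the distance from the TCP to the fingertips, in mm); z points along the fingers, y is the line along which they close (so a half turn about z gives the same grasp; the last joint's range is limited). The gripper opens to 85 mm and grips with 20 to 120 N. Pads are 22 mm wide; open, the fingers measure 114 mm over their backs; the gripper's body (76 mm by 85 mm) begins 54 mm behind the grasp point. The pads swing forward as they close: fully open they stand 13 mm farther back than shut.
Start: joints at [1.158, 0.052, 1.401, -0, 1.689, -0.07], TCP at [176.45, 494.479, 248.323] pointing down, gripper open.
Joint ranges: [-2.9, 2.9], [-0.91, 2.17], [0.12, 2.37], [-1.06, 4.2], [0.26, 2.73], [-2.93, 2.93]. Speed limits (rad/s): [2.57, 2.57, 3.01, 3.14, 3.14, 3.14].

### API

Orientations are given as a rotation vector (axis times angle).
In Python, from workcell import ctrl gives the robot as it stands. The module is installed in compiled form; this text tells all that it offers.
- The arm moves only by the shell command python3 -m jog 'ROWS'. ROWS is a JSON object whose one key "commands" holds a list of rows, each an object with "grip": the finger opening in mm, from 0 to 85.4; "dp": the shift along the tool's x, y, z in mm, a list of three; "angular": the turn, a rotation vector about the tool's x, y, z in degrees, a list of three. In form: {"commands": [{"grip": grip, "dp": [dx, dy, dz], "angular": [wx, wy, wz]}, ...]}. A call has exactly 8 rows; each row is the pose to reach, as a shift and turn from the pose commanded when the call began, along the tool's axes at that moment; what a row does not reach only later rows make up. A row lasts 1/10 s, in which the tool goes at most 50 mm and 8.59 degrees, less where a joint would pass 70% of its speed; a pose out of reach is approached as far as the arm can. A call with a gripper value outside its range is refused whole. The fingers move at their own pace and stop on an object; the grip force is fixed at half the most. Time passes only in rows, so rows that repeat a pose let the fingers close, or fill a call up. It gives the time, the measured TCP pose, the force, the opening and the grip force at its end, in the units of the state.
- ctrl.observe(): the state, without advancing time (a new reading comes with each control period).
- ctrl.capture(name): name is "scene" or "top" or "wrist"; returns a dict with "pixels" (480x640x3 uint8, red, green, blue), "fx", "fy", "cx", "cy" (pixels), "R" (3x3) and "t" (3): a world point X has camera coordinates R X + t. Camera axes: x right, y down, z forward; pixel columns grow to the right and rows downward; lengths in mm; the calibration is good to about 2 mm. A picture is of the moment at which its call begins. There is no depth.
- ctrl.job_done(): hands the job in; it is judged then, once.
Trained networks look in the newest picture that a camera, given by its name, has taken for a name from the list of things; names that differ only in an ending like _2 or _b are one class to them, and where a whole thing is asked for, a point or a joint stands for the part that bears it (a point fixed in the world has none). Each returns a list of dicts, best first, with "score" (0 to 1); they miss things now and then, are a little off and sometimes report something else, mostly with a low value. They report only what shows in the picture. A call takes as long as a camera call.
- ctrl.spot_in(camera, thing): "extent" ([centre column, centre row, width, height] in pixels, round what is visible of it).
- ctrl.cut_out(camera, thing): "mask" (480x640 bool, what is visible of it) and "extent" ([centre column, centre row, width, height] in pixels, round what is visible of it).
- ctrl.place_of(camera, thing): "point" ([column, row] in pixels: a listed point, or the origin of a listed thing).
The state is a dict: "clock": time; "joint_pos": joint angles; "qd": joint speeds; "effort": joint torques, N m; "eef_pos": TCP position; "ee_rot": TCP orientation; "ft_force": force on the tool from outside, world axes, zero at the start; "torque": the same for the moment, N m; "grip_width": opening from 0.0 (shut) to 1.0 (fully open); "grasp_force": force on a finger pad.
Only numpy, scipy, OpenCV 4.12 (cv2) and the standard library are available. Lean on these libraries where they do the work, as an engineer would, in place of code of your own. Each camera call takes 0.05 s, during which the arm holds its last target. There are 200 camera calls.

### The job

Zero the length gauge by pressing the spring plunger on top of its housing right down to its stop while the arm is still fully in, and let it come up again. Then take the arm's grip block so that the lock button on its side is squeezed in, draw the sprung arm out until its pointer lines up with the rider on the scale, and finish with the gripper still holding it there with the button squeezed in, not letting go. Do not shift the rider or the other things on the bench.

Things in the scene. Friction and masses are not known exactly. Their poses are not given: they have to be found in the camera images.
- gauge: length gauge bolted to the bench: base plate 330 x 125 x 12 mm, housing block with the plunger at the rear (top at 110 mm), sleeve (32 mm wide, top at 93 mm) out of which the arm slides. Origin on the bench under the arm's centre line, 105 mm ahead of the plunger's axis. x: the way the arm extends; y: towards the lock button's side; z up. Scale strip flat on the -y side, top 20 mm above the bench
- plunger (a joint): the spring plunger on top of the housing, m: 0 up, 0.010 pressed down to its stop. It springs back when let go; 1.8 N starts it, 5.3 N reaches the stop
- plunger_top (a point): centre of the top face of the plunger's round head (36 mm wide, 10 mm thick); 140 mm above the bench when up
- gauge_arm (a joint): how far the telescoping arm is drawn out, m: 0 fully in (locked there), 0.100 at the far end. A spring pulls it back with 2 N at 0, growing to 5.6 N at 0.100; without the lock button in, it cannot leave 0
- grip_block: black grip block at the arm's front end: 32 mm along the arm, 26 across, 55 tall, from 50 to 105 mm above the bench; origin on its middle line 75 mm above the bench; axes as the gauge's. Lock button on its +y side; on its -y side, low down (26 to 30 mm above the bench), a thin steel pointer sticks out
- grip (a point): point inside the grip block on its centre line, 83 mm above the bench: centre of a grasp from above, fingers closing along the gauge's y, one on the button, the other on the plain side
- lock_button (a joint): the lock button, m: 0 out, 0.006 fully in; the arm is free once it is in by more than 0.003. Pushed along the gauge's -y; 2.8 N starts it, 7 N brings it fully in, so a grip of 15 to 30 N across block and button keeps it in
- button_face (a point): centre of the lock button's outer face (20 mm along the arm, 32 mm tall, spanning 64 to 96 mm above the bench); it stands 7 mm proud of the block when out, so block and button together are 33 mm wide
- pointer_tip (a point): tip of the arm's pointer, 26 mm above the bench, 42 mm to the -y side of the arm's centre line; moves with the arm along the gauge's x
- rider_mark (a point): top of the rider's thin upright blade at its end nearest the pointer, 37 mm above the bench. The rider is a dark steel saddle (8 x 26 mm, blade 3 mm thick), the only one on the scale strip; it slides stiffly. Pointer and rider line up at equal x in the gauge's frame; at the start the rider is 45 to 90 mm ahead of the pointer
- screw_clamp: bystander: small cast iron screw clamp lying flat, about 120 x 70 mm, 40 mm tall, holding two grey cassettes on edge; origin on the bench under the two cassettes
- insulator_jar: bystander: bottle-green glass jar, 72 mm wide, 100 mm tall; origin at the centre of its underside
- slide_holder: bystander: nickel slide holder, open box 90 x 34 x 30 mm with slides standing in it, 37 mm tall; origin at the centre of its underside
- crucible_lid: bystander: white ceramic crucible lid, 52 mm wide, 18 mm tall; origin at the centre of its underside
- cassette_lid: bystander: bright yellow cassette lid, 40 x 28 x 5 mm; origin at the centre of its underside
- cassette_stack: bystander: stack of three grey cassettes, 40 x 28 x 18 mm; origin at the centre of its underside
- forceps: bystander: steel forceps, 125 mm long, 8 mm tall; origin at the centre of its underside

How it is judged:
By the outcome, as a careful person would: the job done as asked, in the order asked, and still so for the second after the job is handed in, while the arm keeps its last pose, push and grip.
It also fails if it takes over 45 s, if anything falls off the work surface, if the arm or the gripper's body presses on something with over 40 N, if the wrist force passes 120 N, or if a joint passes its speed limit or range.

## Working session

There is one attempt and no reset: what is moved stays moved. The work goes in short steps, Python scripts to look and compute and a shell command to move; the robot and the scene stay as the last step left them, time stands still between calls to the robot, and variables do not carry over. Pictures are saved under pics/ and viewed, at most 10 in all, crops included, and the job is handed in when it is done.

```bash
mkdir -p pics; cat > h.py <<'E'
from workcell import ctrl
import numpy as np, cv2
from scipy.spatial.transform import Rotation as Ro
def ray(c,p):
    R=np.array(c["R"]);t=np.array(c["t"])
    d=R.T@np.array([(p[0]-c["cx"])/c["fx"],(p[1]-c["cy"])/c["fy"],1.]);o=-R.T@t
    return o,d
def atz(c,p,z):
    o,d=ray(c,p);return o+d*(z-o[2])/d[2]
def proj(c,X):
    v=np.array(c["R"])@np.array(X)+np.array(c["t"]);return v[:2]/v[2]*[c["fx"],c["fy"]]+[c["cx"],c["cy"]]
Z=dict(plunger_top=140,grip=83,button_face=80,pointer_tip=26,rider_mark=37,gauge=0,grip_block=75)
E
python3 - <<'E'
from h import *
np.set_printoptions(precision=1,suppress=True)
s=ctrl.observe();print(s)
for n in("scene","top"):
    c=ctrl.capture(n);cv2.imwrite(f"pics/{n}0.png",c["pixels"][...,::-1])
    for k,z in Z.items():
        for r in ctrl.place_of(n,k)[:2]:print(n,k,round(r["score"],2),np.array(r["point"]),atz(c,r["point"],z))
E
```

```text
{'clock': 0.0, 'joint_pos': array([ 1.2,  0.1,  1.4, -0. ,  1.7, -0.1]), 'qd': array([-0.,  0., -0., -0., -0.,  0.]), 'effort': array([  0. , -38.2, -36. ,  -0. ,   0. ,   0. ]), 'eef_pos': array([176.3, 494.2, 247.5]), 'ee_rot': array([-0.5, -3.1,  0. ]), 'ft_force': array([-0.3, -0.7, -0.4]), 'torque': array([-0., -0., -0.]), 'grasp_force': 0.0, 'grip_width': 0.9989077873794566}
scene plunger_top 0.67 [260.7 284. ] [669.4 -15.4 140. ]
scene plunger_top 0.47 [282.3 252. ] [573.2 -10.  140. ]
scene grip 0.91 [284.9 249.8] [503.8 -32.9  83. ]
scene button_face 0.56 [271.4 249.9] [510.1 -61.9  80. ]
scene pointer_tip 0.57 [297.2 270.4] [499.8  -7.   26. ]
scene rider_mark 0.43 [309.  246.7] [425.9  -3.9  37. ]
scene rider_mark 0.33 [499.2 349.5] [596.1 429.5  37. ]
scene gauge 0.96 [275.2 297.4] [569.9 -33.4   0. ]
scene grip_block 0.73 [283.  254.9] [512.3 -34.3  75. ]
scene grip_block 0.22 [322.7 338.3] [703.4 115.3  75. ]
top plunger_top 0.66 [336.4 164.2] [665.3 -22.5 140. ]
top grip 0.6 [343.2 238.3] [507.1 -42.4  83. ]
top button_face 0.54 [340.4 219.4] [551.4 -35.4  80. ]
top button_face 0.37 [352.4 238.4] [507.6 -63.7  80. ]
top pointer_tip 0.81 [324.4 247. ] [491.5   0.2  26. ]
top rider_mark 0.46 [340.8 239.9] [508.3 -38.8  37. ]
top rider_mark 0.42 [325.6 273.5] [427.1  -3.7  37. ]
top gauge 0.83 [341.6 219.3] [564.  -41.5   0. ]
top grip_block 0.84 [344.3 243. ] [497.1 -45.4  75. ]
top grip_block 0.2 [324.6 249.2] [481.8  -0.1  75. ]
```

View pics/scene0.png

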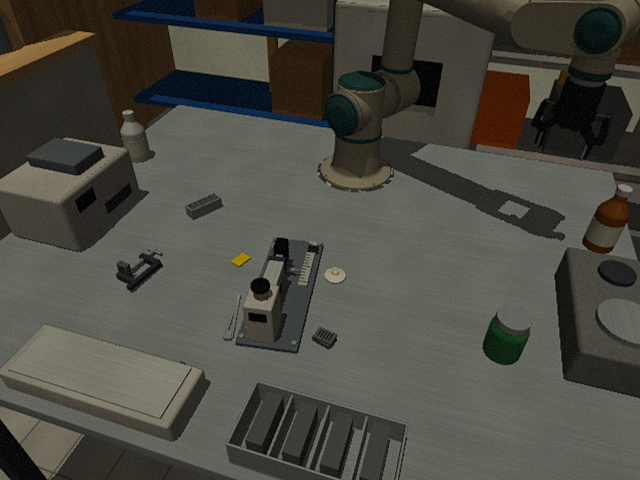

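View pics/top0.png

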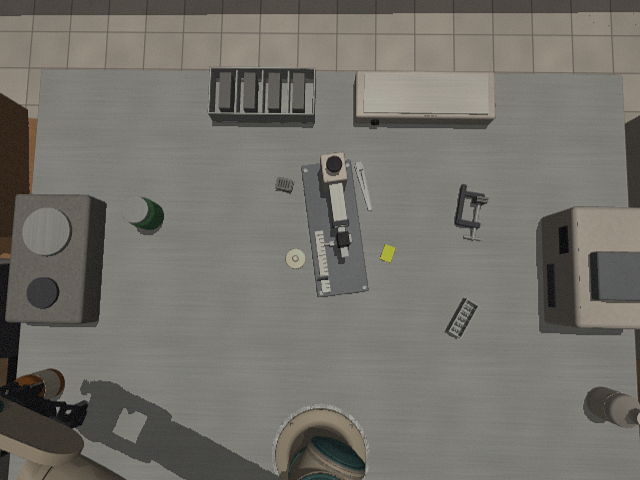

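The gauge points towards the robot: plunger at top-view (335,164), block at (343,240), and the scale strip on the +y world side at (320,232)–(326,290). The plunger and grip fixes from both cameras agree. Next I move above it for a wrist view.

```bash
cat >> h.py <<'E'
def plan(target,gx,verbose=1):
    """target TCP world, gx = gauge x dir (2d). tool down, tool y along +-gauge y"""
    s=ctrl.observe();R=Ro.from_rotvec(s["ee_rot"]);p=np.array(s["eef_pos"])
    a=np.arctan2(gx[1],gx[0]);gy=np.array([-np.sin(a),np.cos(a),0])
    print("pos",p,"J",np.array(s["joint_pos"]),"F",s["ft_force"],"clock",s["clock"])
    for sg in(1,-1):
        y=sg*gy;z=np.array([0,0,-1.]);T=np.c_[np.cross(y,z),y,z]
        print("dp",R.inv().apply(np.array(target)-p),"ang deg",np.degrees((R.inv()*Ro.from_matrix(T)).as_rotvec()))
E
python3 - <<'E'
from h import *
np.set_printoptions(precision=2,suppress=True)
plan([580,-25,300],[-158,-18])
E
```

```text
pos [176.45 494.48 248.31] J [ 1.16  0.05  1.4   0.    1.69 -0.07] F [-0.84  0.68  0.39] clock 0.8
dp [-554.68 -353.6   -51.73] ang deg [  0.    -0.01 153.86]
dp [-554.68 -353.6   -51.73] ang deg [  0.     0.   -26.14]
```

```bash
python3 -m jog '{"commands":[{"grip":85,"dp":[-40,-25,-20],"angular":[0,0,-3]},{"grip":85,"dp":[-80,-50,-35],"angular":[0,0,-6]},{"grip":60,"dp":[-120,-76,-50],"angular":[0,0,-8]},{"grip":30,"dp":[-160,-102,-52],"angular":[0,0,-10]},{"grip":0,"dp":[-200,-127,-52],"angular":[0,0,-12]},{"grip":0,"dp":[-240,-153,-52],"angular":[0,0,-14]},{"grip":0,"dp":[-280,-178,-52],"angular":[0,0,-16]},{"grip":0,"dp":[-320,-204,-52],"angular":[0,0,-18]}]}'; python3 - <<'E'
from h import *
np.set_printoptions(precision=2,suppress=True)
plan([580,-25,300],[-158,-18])
E
```

```text
clock: 1.6
eef_pos: [410.1, 193.1, 300.5]
ee_rot: [0.043, 3.141, 0.001]
ft_force: [0.9, 0.7, -0.2]
grip_width: 0.005
grasp_force: 0.0
pos [410.08 193.07 300.54] J [ 0.36 -0.16  1.5   0.    1.8  -1.19] F [ 0.86  0.68 -0.17] clock 1.6
dp [-175.76 -213.39    0.57] ang deg [  0.06  -0.03 171.95]
dp [-175.76 -213.39    0.57] ang deg [ 0.02  0.04 -8.05]
```

```bash
python3 -m jog '{"commands":[{"grip":0,"dp":[-30,-37,0],"angular":[0,0,-2]},{"grip":0,"dp":[-60,-73,0],"angular":[0,0,-4]},{"grip":0,"dp":[-90,-109,0],"angular":[0,0,-6]},{"grip":0,"dp":[-120,-146,0],"angular":[0,0,-8]},{"grip":0,"dp":[-150,-182,0],"angular":[0,0,-8]},{"grip":0,"dp":[-176,-213,0],"angular":[0,0,-8]},{"grip":0,"dp":[-176,-213,0],"angular":[0,0,-8]},{"grip":0,"dp":[-176,-213,0],"angular":[0,0,-8]}]}'; python3 - <<'E'
from h import *
np.set_printoptions(precision=1,suppress=True)
c=ctrl.capture("wrist");cv2.imwrite("pics/w1.png",c["pixels"][...,::-1])
print(ctrl.observe()["eef_pos"], -np.array(c["R"]).T@np.array(c["t"]))
for k,z in Z.items():
    for r in ctrl.place_of("wrist",k)[:2]:print(k,round(r["score"],2),np.array(r["point"]),atz(c,r["point"],z))
for z,X in dict(p=[667,-20,140]).items(): print(proj(c,X))
E
```

```text
clock: 2.4
eef_pos: [579.2, -23.6, 299.6]
ee_rot: [0.172, -3.136, -0.001]
ft_force: [0.3, 0.9, -0.5]
grip_width: 0.002
grasp_force: 0.0
[578.9 -22.8 300.2] [502.3 -31.9 424.5]
grip 0.65 [309.6 106.9] [505.5 -41.1  83. ]
button_face 0.72 [282.9 108.5] [509.1 -62.6  80. ]
rider_mark 0.83 [360.4  10.9] [423.3  -6.9  37. ]
gauge 0.72 [311.6 168.5] [567.3 -35.1   0. ]
grip_block 0.68 [307.8 106.1] [505.1 -42.8  75. ]
grip_block 0.38 [283.3 108.1] [508.9 -62.8  75. ]
[313.8 322.3]
```

View pics/w1.png

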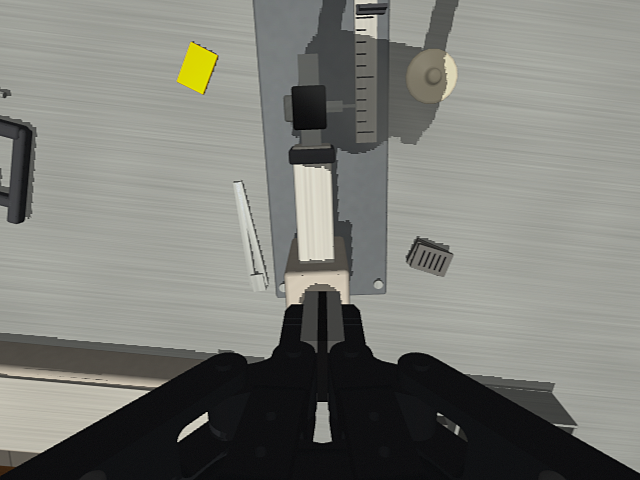

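The wrist view shows the black block at (309,106), button on its left at (286,107), pointer to its right ending near (355,106), and rider at (372,8) on the strip. The plunger is hidden under the fingers. Next I move above the plunger.

```bash
python3 - <<'E'
from h import *
np.set_printoptions(precision=2,suppress=True)
plan([667,-20,165],[-162,-21])
E
```

```text
pos [578.86 -22.53 300.75] J [-0.1   0.2   1.14  0.    1.8  -1.79] F [1.16 0.35 0.07] clock 2.8
dp [-87.77  -7.32 135.81] ang deg [  0.07   0.01 179.03]
dp [-87.77  -7.32 135.81] ang deg [-0.    0.04 -0.97]
```

```bash
python3 -m jog '{"commands":[{"grip":0,"dp":[-40,-3,30],"angular":[0,0,-1]},{"grip":0,"dp":[-80,-7,60],"angular":[0,0,-1]},{"grip":0,"dp":[-88,-7,95],"angular":[0,0,-1]},{"grip":0,"dp":[-88,-7,120],"angular":[0,0,-1]},{"grip":0,"dp":[-88,-7,131],"angular":[0,0,-1]},{"grip":0,"dp":[-88,-7,131],"angular":[0,0,-1]},{"grip":0,"dp":[-88,-7,131],"angular":[0,0,-1]},{"grip":0,"dp":[-88,-7,131],"angular":[0,0,-1]}]}'; python3 - <<'E'
from h import *
np.set_printoptions(precision=1,suppress=True)
a=[]
for n in("top","scene"):
    c=ctrl.capture(n)
    x0,y0=(270,120) if n=="top" else(200,210)
    a.append(cv2.resize(c["pixels"][y0:y0+130,x0:x0+130,::-1],None,fx=3,fy=3,interpolation=cv2.INTER_CUBIC))
    print(n,proj(c,[667,-20,140]),[(r["point"],round(r["score"],2)) for r in ctrl.place_of(n,"plunger_top")])
cv2.imwrite("pics/p2.png",np.hstack(a))
print(ctrl.observe()["eef_pos"])
E
```

```text
clock: 3.6
eef_pos: [668.0, -20.4, 172.2]
ee_rot: [-0.201, 3.131, -0.001]
ft_force: [0.2, -0.0, 0.5]
grip_width: -0.002
grasp_force: 0.0
top [335.3 163.4] [([385.7, 256.4], 0.75), ([334.0, 162.1], 0.4)]
scene [258.9 282.6] [([260.2, 280.6], 0.67)]
[667.6 -20.4 170.5]
```

View pics/p2.png

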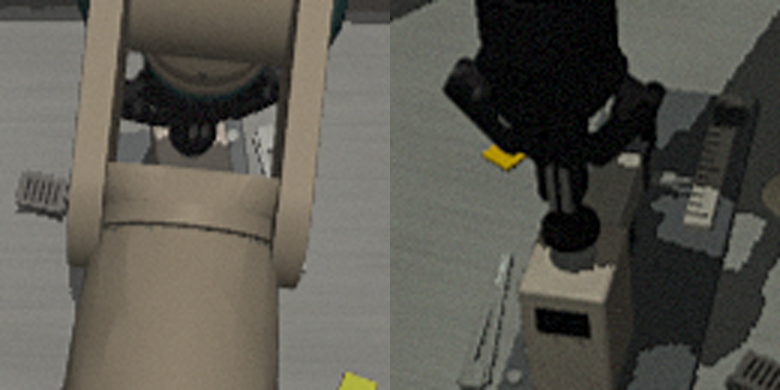

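The fingers stand right over the plunger head in both views (scene crop about (570,225)). I press down now.

```bash
python3 -m jog '{"commands":[{"grip":0,"dp":[0,0,10],"angular":[0,0,0]},{"grip":0,"dp":[0,0,16],"angular":[0,0,0]},{"grip":0,"dp":[0,0,20],"angular":[0,0,0]},{"grip":0,"dp":[0,0,22],"angular":[0,0,0]},{"grip":0,"dp":[0,0,23],"angular":[0,0,0]},{"grip":0,"dp":[0,0,24],"angular":[0,0,0]},{"grip":0,"dp":[0,0,24],"angular":[0,0,0]},{"grip":0,"dp":[0,0,24],"angular":[0,0,0]}]}'
```

```text
clock: 4.6
eef_pos: [667.5, -20.4, 147.0]
ee_rot: [-0.202, 3.134, -0.0]
ft_force: [-2.7, -0.2, 9.3]
grip_width: 0.0
grasp_force: 4.3
```

```bash
python3 -m jog '{"commands":[{"grip":0,"dp":[0,0,0.5],"angular":[0,0,0]},{"grip":0,"dp":[0,0,1],"angular":[0,0,0]},{"grip":0,"dp":[0,0,1],"angular":[0,0,0]},{"grip":0,"dp":[0,0,1],"angular":[0,0,0]},{"grip":0,"dp":[0,0,1],"angular":[0,0,0]},{"grip":0,"dp":[0,0,1],"angular":[0,0,0]},{"grip":0,"dp":[0,0,1],"angular":[0,0,0]},{"grip":0,"dp":[0,0,1],"angular":[0,0,0]}]}'
```

```text
clock: 5.4
eef_pos: [667.5, -20.4, 147.0]
ee_rot: [-0.201, 3.133, -0.001]
ft_force: [-4.5, 0.3, 12.4]
grip_width: 0.004
grasp_force: 6.2
```

Position did not change while the force rose, so it is on the hard stop. I lift and move to a measuring pose.

```bash
python3 -m jog '{"commands":[{"grip":0,"dp":[0,0,-20],"angular":[0,0,0]},{"grip":0,"dp":[0,0,-60],"angular":[0,0,0]},{"grip":0,"dp":[20,0,-100],"angular":[0,0,0]},{"grip":0,"dp":[60,0,-110],"angular":[0,0,0]},{"grip":0,"dp":[100,0,-110],"angular":[0,0,0]},{"grip":0,"dp":[125,0,-110],"angular":[0,0,0]},{"grip":0,"dp":[125,0,-110],"angular":[0,0,0]},{"grip":0,"dp":[125,0,-110],"angular":[0,0,0]}]}'; python3 - <<'E'
from h import *
np.set_printoptions(precision=1,suppress=True)
c=ctrl.capture("wrist");cv2.imwrite("pics/w3.png",c["pixels"][...,::-1])
for k,z in Z.items():
    for r in ctrl.place_of("wrist",k)[:2]:print(k,round(r["score"],2),np.array(r["point"]),atz(c,r["point"],z))
for n in("scene","top"):
    c=ctrl.capture(n)
    for k in("plunger_top","rider_mark","grip","pointer_tip"):
        for r in ctrl.place_of(n,k)[:2]:print(n,k,round(r["score"],2),np.array(r["point"]),atz(c,r["point"],Z[k]))
E
```

```text
clock: 6.2
eef_pos: [543.2, -36.4, 254.3]
ee_rot: [-0.201, 3.135, 0.0]
ft_force: [-0.1, 0.2, -0.0]
grip_width: 0.004
grasp_force: 0.0
plunger_top 0.62 [326.8 404.3] [669.8 -16.2 140. ]
grip 0.63 [322.7 162.3] [506.7 -40.1  83. ]
button_face 0.57 [292.9 161.2] [509.  -61.8  80. ]
pointer_tip 0.95 [372.1 156.5] [504.    2.8  26. ]
rider_mark 0.63 [378.1  48.9] [420.9  -7.7  37. ]
gauge 0.91 [322.1 212.1] [565.5 -32.9   0. ]
grip_block 0.96 [321.1 161. ] [506.9 -41.2  75. ]
scene plunger_top 0.82 [263.6 282.1] [663.2 -12.3 140. ]
scene rider_mark 0.64 [305.4 244. ] [419.2 -15.1  37. ]
scene rider_mark 0.62 [501.7 349.4] [594.4 434.   37. ]
scene grip 0.79 [286.4 249.9] [503.  -29.7  83. ]
scene pointer_tip 0.69 [299.4 269.9] [496.7  -2.9  26. ]
top grip 0.78 [346.  239.1] [505.4 -48.8  83. ]
top pointer_tip 0.75 [324.7 246. ] [493.9  -0.5  26. ]
```

View pics/w3.png

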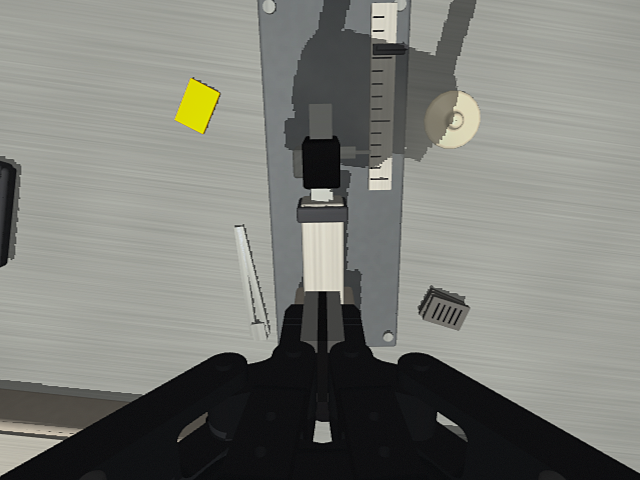

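The view shows the block at (321,163), button to its left at (297,163), pointer stub at rows 150–157 ending near column 370, and rider blade at (388,48). I refine the gauge direction from the plate edges.

```bash
python3 - <<'E'
from h import *
np.set_printoptions(precision=2,suppress=True)
c=ctrl.capture("wrist")
P={}
for n,a,b,z in[("L",(260,20),(277,330),12),("R",(410,20),(396,330),12),("stripL",(371,4),(369,190),20),("stripR",(397,4),(391,190),20)]:
    A,B=atz(c,a,z),atz(c,b,z);d=A-B;P[n]=(A,B);print(n,A,B,np.degrees(np.arctan2(-d[1],-d[0])))
for n,p,z in[("rider tip",(372,47),37),("rider far",(405,46),37),("ptr tip",(370,152),28),("blk top L",(303,138),105),("blk top R",(340,138),105)]:print(n,atz(c,p,z))
plan([506.5,-40.8,150],[-.992,-.127])
E
```

```text
L [ 408.64 -104.06   12.  ] [693.07 -63.45  12.  ] 8.12731083418156
R [393.07  17.16  12.  ] [677.49  58.38  12.  ] 8.247139597087045
stripL [387.44 -16.92  20.  ] [534.66   5.73  20.  ] 8.744829999139073
stripR [384.83   3.42  20.  ] [532.14  25.4   20.  ] 8.484635468915299
rider tip [420.26 -12.68  37.  ]
rider far [416.31  12.51  37.  ]
ptr tip [500.42   0.06  28.  ]
blk top L [489.6  -55.49 105.  ]
blk top R [486.49 -31.22 105.  ]
pos [543.35 -36.39 254.3 ] J [-0.13  0.11  1.33  0.    1.7  -1.83] F [ 0.68 -0.69 -0.73] clock 7.15
dp [ 37.12   0.34 104.3 ] ang deg [  -0.01    0.01 -179.94]
dp [ 37.12   0.34 104.3 ] ang deg [0.01 0.   0.06]
```

```bash
python3 -m jog '{"commands":[{"grip":60,"dp":[20,0,30],"angular":[0,0,-0.8]},{"grip":60,"dp":[38,0.2,60],"angular":[0,0,-0.8]},{"grip":60,"dp":[38,0.2,90],"angular":[0,0,-0.8]},{"grip":60,"dp":[38,0.2,110],"angular":[0,0,-0.8]},{"grip":60,"dp":[38,0.2,110],"angular":[0,0,-0.8]},{"grip":60,"dp":[38,0.2,110],"angular":[0,0,-0.8]},{"grip":60,"dp":[38,0.2,110],"angular":[0,0,-0.8]},{"grip":60,"dp":[38,0.2,110],"angular":[0,0,-0.8]}]}'; python3 - <<'E'
from h import *
np.set_printoptions(precision=2,suppress=True)
c=ctrl.capture("wrist");cv2.imwrite("pics/w4.png",c["pixels"][...,::-1])
for k in("grip","grip_block","button_face","pointer_tip","rider_mark"):
    for r in ctrl.place_of("wrist",k)[:2]:print(k,round(r["score"],2),np.array(r["point"]),atz(c,r["point"],Z[k]))
plan([505.5,-41,79],[-np.cos(np.radians(8.1)),-np.sin(np.radians(8.1))])
E
```

```text
clock: 7.95
eef_pos: [506.4, -41.1, 145.8]
ee_rot: [-0.223, 3.131, -0.001]
ft_force: [-0.2, 0.4, -0.3]
grip_width: 0.702
grasp_force: 0.0
grip 0.69 [320.4 262.3] [504.54 -41.88  83.  ]
grip_block 0.61 [318.9 257.7] [505.32 -42.58  75.  ]
button_face 0.95 [280.8 262.3] [508.57 -61.56  80.  ]
pointer_tip 0.83 [389.3 233.8] [501.93   1.73  26.  ]
rider_mark 0.95 [401.3  96. ] [419.97  -9.38  37.  ]
pos [505.73 -41.04 144.49] J [-0.15  0.06  1.6   0.    1.48 -1.87] F [ 0.01  0.23 -0.03] clock 8.25
dp [ 0.25  0.07 65.49] ang deg [  -0.03    0.   -179.94]
dp [ 0.25  0.07 65.49] ang deg [0.   0.02 0.06]
```

View pics/w4.png

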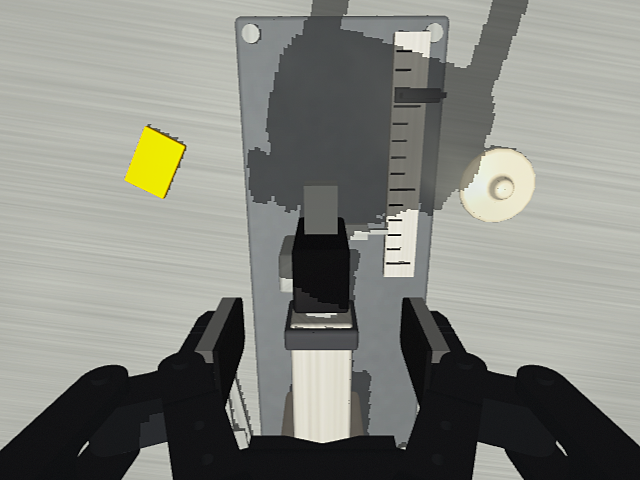

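The block at (321,265) sits centred between the pads (columns 230 and 412), with the button at (287,263). I descend and grip.

```bash
python3 -m jog '{"commands":[{"grip":60,"dp":[0,0,25],"angular":[0,0,0]},{"grip":60,"dp":[0,0,50],"angular":[0,0,0]},{"grip":60,"dp":[0,0,65],"angular":[0,0,0]},{"grip":60,"dp":[0,0,65],"angular":[0,0,0]},{"grip":40,"dp":[0,0,65],"angular":[0,0,0]},{"grip":20,"dp":[0,0,65],"angular":[0,0,0]},{"grip":20,"dp":[0,0,65],"angular":[0,0,0]},{"grip":20,"dp":[0,0,65],"angular":[0,0,0]}]}'
```

```text
clock: 9.05
eef_pos: [506.6, -42.0, 81.4]
ee_rot: [-0.223, 3.131, -0.004]
ft_force: [-2.2, -4.4, 6.5]
grip_width: 0.303
grasp_force: 59.4
```

Opening is about 26 mm (block plus pressed button is 27), so the button is in. I draw out most of the way, then measure.

```bash
python3 -m jog '{"commands":[{"grip":20,"dp":[8,0,0],"angular":[0,0,0]},{"grip":20,"dp":[20,0,0],"angular":[0,0,0]},{"grip":20,"dp":[34,0,0],"angular":[0,0,0]},{"grip":20,"dp":[48,0,0],"angular":[0,0,0]},{"grip":20,"dp":[60,0,0],"angular":[0,0,0]},{"grip":20,"dp":[70,0,0],"angular":[0,0,0]},{"grip":20,"dp":[70,0,0],"angular":[0,0,0]},{"grip":20,"dp":[70,0,0],"angular":[0,0,0]}]}'; python3 - <<'E'
from h import *
np.set_printoptions(precision=2,suppress=True)
g=-np.array([np.cos(np.radians(8.2)),np.sin(np.radians(8.2)),0])
for n in("wrist","scene","top"):
  c=ctrl.capture(n)
  if n=="wrist":cv2.imwrite("pics/w5.png",cv2.resize(c["pixels"][60:360,270:590,::-1],None,fx=2,fy=2,interpolation=cv2.INTER_CUBIC))
  for k in("grip","pointer_tip","rider_mark"):
    for r in ctrl.place_of(n,k)[:2]:X=atz(c,r["point"],Z[k]);print(n,k,round(r["score"],2),np.array(r["point"]),X,X@g)
print(ctrl.observe())
E
```

```text
clock: 9.85
eef_pos: [438.0, -52.2, 81.4]
ee_rot: [-0.223, 3.128, -0.005]
ft_force: [4.9, -5.1, 2.2]
grip_width: 0.304
grasp_force: 59.4
wrist grip 0.96 [322.3 333.3] [436.45 -51.93  83.  ] -424.582512873239
wrist pointer_tip 0.8 [411.8 271.7] [431.92  -9.15  26.  ] -426.19712493413715
wrist rider_mark 0.86 [426.3 259. ] [420.57  -7.29  37.  ] -415.2349411010598
wrist rider_mark 0.33 [323.5 323.6] [459.63 -48.16  37.  ] -448.0661845791448
scene grip 0.67 [288.1 232.2] [444.11 -47.71  83.  ] -432.7651897766173
scene pointer_tip 0.97 [303.4 249. ] [425.69 -17.94  26.  ] -418.7735124038053
scene rider_mark 0.45 [307.2 244.4] [419.28 -10.61  37.  ] -413.47550373413276
{'clock': 10.45, 'joint_pos': array([-0.2 , -0.06,  1.86, -0.  ,  1.34, -1.91]), 'qd': array([-0.,  0., -0., -0., -0.,  0.]), 'effort': array([  2.03, -28.45, -28.78,   1.54,   1.39,   0.13]), 'eef_pos': array([438.25, -52.1 ,  81.41]), 'ee_rot': array([-0.22,  3.13, -0.01]), 'ft_force': array([ 5.29, -5.17,  2.94]), 'torque': array([-1.2 , -0.61,  0.11]), 'grasp_force': 59.453328251838684, 'grip_width': 0.2986279635337021}
```

View pics/w5.png

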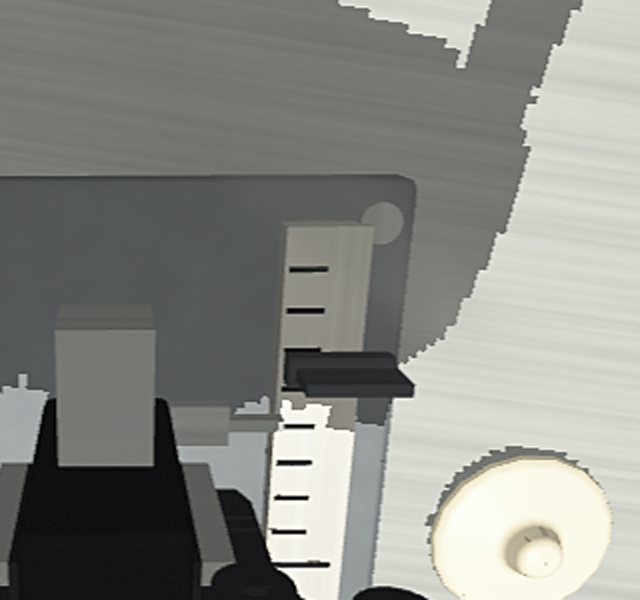

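The pointer tip is at crop (279,424), and the rider blade's near end is at crop ~(303,385), still ~11 mm ahead. I advance 9 mm and measure with zoom.

```bash
python3 -m jog '{"commands":[{"grip":20,"dp":[3,0,0],"angular":[0,0,0]},{"grip":20,"dp":[6,0,0],"angular":[0,0,0]},{"grip":20,"dp":[9,0,0],"angular":[0,0,0]},{"grip":20,"dp":[9,0,0],"angular":[0,0,0]},{"grip":20,"dp":[9,0,0],"angular":[0,0,0]},{"grip":20,"dp":[9,0,0],"angular":[0,0,0]},{"grip":20,"dp":[9,0,0],"angular":[0,0,0]},{"grip":20,"dp":[9,0,0],"angular":[0,0,0]}]}'; cat > m.py <<'E'
import sys
from h import *
np.set_printoptions(precision=2,suppress=True)
g=-np.array([np.cos(np.radians(8.2)),np.sin(np.radians(8.2)),0])
for n in("wrist","wrist","scene","top"):
  c=ctrl.capture(n)
  if n=="wrist":
    im=c["pixels"][240:320,380:480,::-1].astype(float);im=(255*(im/255)**.5).astype(np.uint8)
    cv2.imwrite(f"pics/{sys.argv[1]}.png",cv2.resize(im,None,fx=7,fy=7,interpolation=cv2.INTER_CUBIC));np.save("wc.npy",c,allow_pickle=True)
  for k in("pointer_tip","rider_mark"):
    for r in ctrl.place_of(n,k)[:1]:X=atz(c,r["point"],Z[k]);print(n,k,round(r["score"],2),np.array(r["point"]),X,X@g)
s=ctrl.observe();print(s["eef_pos"],s["ft_force"],s["grip_width"],s["clock"])
E
python3 m.py w6
```

```text
clock: 11.25
eef_pos: [429.4, -53.4, 81.4]
ee_rot: [-0.223, 3.127, -0.005]
ft_force: [5.4, -5.5, 3.7]
grip_width: 0.302
grasp_force: 59.3
wrist pointer_tip 0.84 [413.3 271.3] [423.    -9.76  26.  ] -417.2793939089346
wrist rider_mark 0.76 [421.8 275.4] [420.07  -8.82  37.  ] -414.520141940211
wrist pointer_tip 0.73 [409.9 270. ] [422.57 -11.52  26.  ] -416.6022871456282
wrist rider_mark 0.72 [424.4 274.4] [419.42  -7.76  37.  ] -414.02857716383687
scene pointer_tip 0.82 [305.3 249.8] [427.01 -12.76  26.  ] -420.8260021055432
scene rider_mark 0.44 [306.9 241.5] [409.38 -14.71  37.  ] -403.0983396699457
top rider_mark 0.51 [152.4 217.5] [554.86 420.33  37.  ] -609.1420928886762
[429.38 -53.42  81.38] [ 5.73 -6.37  1.81] 0.30195098421032657 11.85
```

View pics/w6.png

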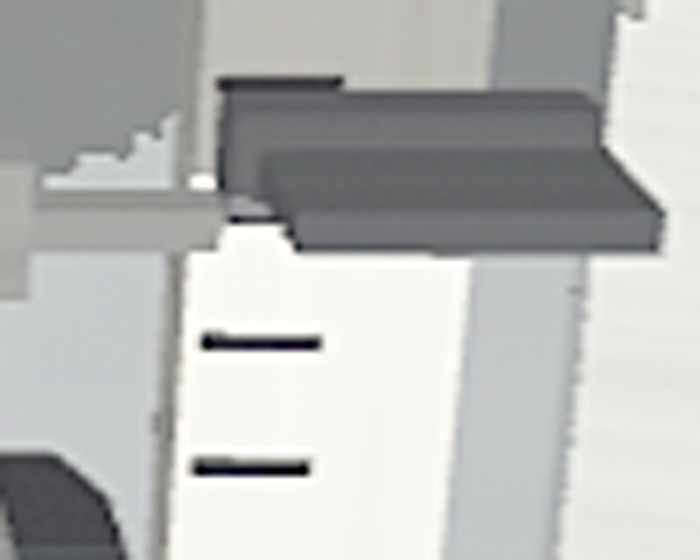

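Clear view: the blade's top face spans rows 210–248 (near end centre crop (289,230)); the pointer's top face spans rows 210–250 (tip at crop (222,230)).

```bash
python3 - <<'E'
from h import *
np.set_printoptions(precision=2,suppress=True)
c=np.load("wc.npy",allow_pickle=True).item()
g=-np.array([np.cos(np.radians(8.2)),np.sin(np.radians(8.2)),0]);gy=np.array([-g[1],g[0],0])
def f(l,u,v,z):
    X=atz(c,(380-.5+(u+.5)/7,240-.5+(v+.5)/7),z);print(l,z,X,"gx %.2f gy %.2f"%(X@g,X@gy))
for v in(210,249):f("blade top",289+(v-230)*.3,v,37)
f("blade R front",660,210,37)
for v in(210,250):
    for z in(26,28,30):f("ptr top",222,v,z)
for v in(193,):
    for z in(22,24,26):f("ptr lower front edge",222,v,z)
for z in (26,28,30):f("saddle top front",225,93,z);f("saddle top/blade base",265,152,z)
E
```

```text
blade top 37 [417.38 -10.25  37.  ] gx -411.66 gy 69.67
blade top 37 [419.96  -8.91  37.  ] gx -414.40 gy 68.71
blade R front 37 [413.92  13.79  37.  ] gx -411.66 gy 45.39
ptr top 26 [422.25 -10.91  26.  ] gx -416.38 gy 71.02
ptr top 28 [421.47 -11.49  28.  ] gx -415.52 gy 71.49
ptr top 30 [420.69 -12.08  30.  ] gx -414.66 gy 71.96
ptr top 26 [425.19 -10.28  26.  ] gx -419.37 gy 70.82
ptr top 28 [424.37 -10.87  28.  ] gx -418.48 gy 71.29
ptr top 30 [423.55 -11.47  30.  ] gx -417.59 gy 71.76
ptr lower front edge 22 [422.55 -10.    22.  ] gx -416.80 gy 70.16
ptr lower front edge 24 [421.78 -10.58  24.  ] gx -415.96 gy 70.63
ptr lower front edge 26 [421.01 -11.17  26.  ] gx -415.11 gy 71.10
saddle top front 26 [413.8 -12.5  26. ] gx -407.78 gy 71.39
saddle top/blade base 26 [417.63  -8.9   26.  ] gx -412.09 gy 68.37
saddle top front 28 [413.11 -13.07  28.  ] gx -407.02 gy 71.86
saddle top/blade base 28 [416.9   -9.51  28.  ] gx -411.28 gy 68.87
saddle top front 30 [412.42 -13.64  30.  ] gx -406.26 gy 72.33
saddle top/blade base 30 [416.16 -10.12  30.  ] gx -410.47 gy 69.37
```

```bash
python3 -m jog '{"commands":[{"grip":20,"dp":[1.5,0,0],"angular":[0,0,0]},{"grip":20,"dp":[3.1,0,0],"angular":[0,0,0]},{"grip":20,"dp":[3.1,0,0],"angular":[0,0,0]},{"grip":20,"dp":[3.1,0,0],"angular":[0,0,0]},{"grip":20,"dp":[3.1,0,0],"angular":[0,0,0]},{"grip":20,"dp":[3.1,0,0],"angular":[0,0,0]},{"grip":20,"dp":[3.1,0,0],"angular":[0,0,0]},{"grip":20,"dp":[3.1,0,0],"angular":[0,0,0]}]}'; python3 m.py w7
```

```text
clock: 12.65
eef_pos: [426.4, -53.9, 81.4]
ee_rot: [-0.223, 3.127, -0.006]
ft_force: [5.9, -5.1, 2.8]
grip_width: 0.303
grasp_force: 59.2
wrist pointer_tip 0.86 [412.3 270.2] [419.46 -10.81  26.  ] -413.62545363272983
wrist rider_mark 0.64 [419.8 280.8] [419.78  -9.59  37.  ] -414.12165678634204
wrist pointer_tip 0.58 [410.  271.1] [420.07 -11.8   26.  ] -414.0959949264282
wrist rider_mark 0.67 [421.7 281.3] [419.9   -8.68  37.  ] -414.3716521911068
scene pointer_tip 0.88 [306.2 247.8] [419.46 -13.09  26.  ] -413.3086730599732
scene rider_mark 0.63 [306.9 246.9] [428.1   -8.36  37.  ] -422.5340776746595
top pointer_tip 0.41 [334.8 166.6] [690.96 -21.87  26.  ] -680.7805155384826
[426.34 -53.88  81.4 ] [ 5.24 -5.65  2.31] 0.30779890996226345 13.25
```

View pics/w7.png

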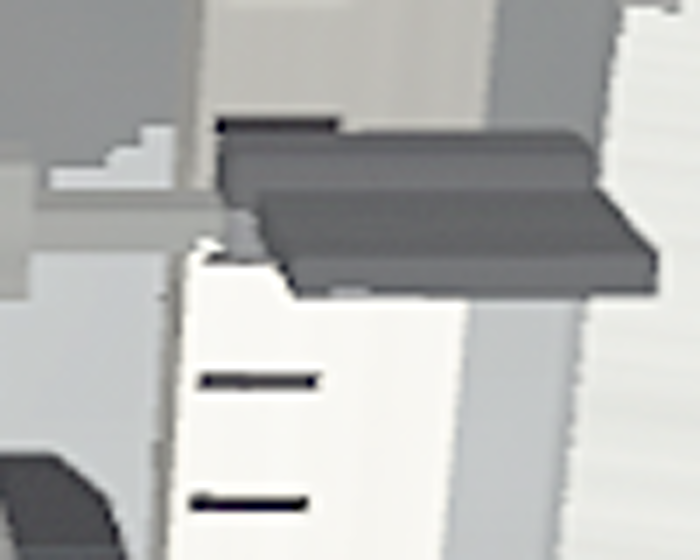

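The blade's top face is now at rows 254–293, the pointer's at 210–250. I check the remaining offset.

```bash
python3 - <<'E'
from h import *
c=np.load("wc.npy",allow_pickle=True).item()
g=-np.array([np.cos(np.radians(8.2)),np.sin(np.radians(8.2)),0])
def f(l,u,v,z):print(l,z,"%.2f"%(atz(c,(380-.5+(u+.5)/7,240-.5+(v+.5)/7),z)@g))
f("blade",289,273.5,37)
for z in(28,30):f("ptr",222,230,z)
f("ptr lower front",222,193,26)
f("ptr far R front face top",222,210,30)
E
```

```text
blade 37 -413.05
ptr 28 -413.92
ptr 30 -413.04
ptr lower front 26 -412.03
ptr far R front face top 30 -411.58
```

```bash
python3 -c "
from workcell import ctrl
print(ctrl.job_done())"
```

```text
the job is handed in; nothing more can be done
None
```

The job is handed in: I pressed the plunger to its stop and released it, then drew the arm out until pointer and rider lined up (measured offset about 0 mm, at most about 1 mm); the gripper is still holding the block with the button squeezed in, and the verdict wasn't reported.

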